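# Take a surface reading on the griddle with a contact probe

## Task

Turn the selector on the measuring box to the mark with three dots (the third of four, counted clockwise), then lift the contact probe out of its stand. Hold the probe upright with its spring tip in the middle of the ring marked on the griddle (not the cross), pressing lightly at about 3 N so that the tip is sprung partly in but never driven to its stop, and finish while still holding it there. Leave the vegetables, the tin and the pepper mill where they are.

Things in the scene. Friction and masses are not known exactly. Their poses are not given: they have to be found in the camera images.
- griddle: fixed dark cast-iron griddle plate, 120 (its x) x 150 (its y) mm; origin: centre of its underside. Cooking face 16 mm above the origin; rim along its edges 8 mm wide, 6 mm higher than the face; lifting loops at +-y reach 95 mm from the centre. It carries two flat metal marks, a ring and a cross; either may be on the left
- ring_mark: the ring on the griddle: thin bright metal circle of 26 mm diameter lying flat on the cooking face (1 mm proud, no obstacle); origin at its centre, on the face
- cross_mark: the cross on the griddle: two thin bright metal lines 26 mm long lying flat on the cooking face; origin at its centre. Not the spot to measure
- meter: fixed white measuring box, 94 (its x) x 96 (its y) x 38 mm high; origin: centre of its underside. Black selector knob on top, axis at x = 8 mm, y = 0; marks of one, two, three and four black dots on an arc of 32 mm radius on its far (+x) side, at 1.05, 0.35, -0.35, -1.05 rad from the box's +x axis (counterclockwise positive from above): one dot leftmost, four rightmost
- selector (a joint): angle of the selector knob in rad; grows clockwise seen from above; range 0 to 2.1 with end stops. The pointer is on the one-dot mark at 0, two dots at 0.70, three dots at 1.40, four dots at 2.10. Friction of about 0.03 N m keeps it where it is left, there are no clicks; it starts between 0 and 0.75
- selector_grip (a point): point on the knob's axis, 64 mm above the underside of the box, 7 mm below the top of the knob's upright grip bar. The bar is 44 mm long, 12 mm wide, and spans 45 to 71 mm above the underside of the box, on a disc 47 mm across. The frame turns with the knob: +x along the bar to its pointer end (white line), z up
- stand: fixed probe stand: round steel foot 76 mm across, 10 mm high, with an upright tube of 34 mm outer and 24 mm inner diameter, its rim 52 mm above the underside; origin at the centre of the underside. The probe hangs in the tube with its flange on the rim, and its origin is then 12 mm above the stand's; lift it 42 mm or more to clear the tube
- probe: loose upright contact probe, 112 mm long, about 0.11 kg, tip down; origin on its axis at the end of the unpressed tip, +z up to the handle end. From below: spring tip 12 mm across, sleeve 14 mm across from 20 to 40 mm, flange 38 mm across from 40 to 46 mm, round black handle 25 mm across from 46 to 106 mm (grip here), cap to 112 mm
- probe_tip (a point): centre of the flat end of the spring tip
- plunger (a joint): how far the spring tip is pressed into the probe, in m: 0 free, 0.020 at its stop. The spring gives about 1 N at the first movement and 250 N per m more: 3 N at 0.008, 6 N at 0.020
- garlic: garlic bulb, 56 mm, loose, near the stand; leave alone; origin at its underside
- mushroom: brown mushroom, 48 mm, loose, behind the measuring box; leave alone; origin at its underside
- tin: flat round tin, 86 mm across, 40 mm high, loose, behind; leave alone; origin at its underside
- pepper_mill: wooden pepper mill, 58 mm across, 170 mm high, loose, behind; leave alone; origin at its underside
- tomato: tomato, 56 mm, loose, behind on the right; leave alone; origin at its underside
Not all that is in view belongs to the job. Of the things shaped like the probe, the black one is meant.

How it is judged:
By the outcome, as a careful person would: the job done as asked, in the order asked, and still so for the second after the job is handed in, while the arm keeps its last pose, push and grip.
It also fails if it takes over 69 s, if anything falls off the work surface, if the arm or the gripper's body presses on something with over 40 N, if the wrist force passes 120 N, or if a joint passes its speed limit or range.

## Robot

A 6-joint arm with a two-finger parallel gripper is mounted at the origin on a cart in front of the work surface, level with it; the furniture and walls round the work are solid. World frame = base frame: x ahead of the robot, y to its left, z up, the work surface at z = 0. Lengths are in mm, angles in degrees, forces in N, time in s.
With the tool pointing down it reaches from about 300 to 850 mm from the base axis. Payload 4.2 kg.
Tool frame: the origin (TCP) lies on the centre line of the jaws, within the pads' length; the fingertips stand 14 mm ahead of it and the grasp point (between the pads) lies 5 mm behind it; z points along the fingers, y is the line along which they close (so a half turn about z gives the same grasp; the last joint's range is limited). The gripper opens to 91 mm and grips with 3 to 60 N. Pads are 32 mm wide; open, the fingers measure 118 mm over their backs; the gripper's body (76 mm by 178 mm) begins 60 mm behind the grasp point.
Start: joints at [65.145, 18.312, 89.639, -0, 72.044, -1.146], TCP at [231.206, 526.484, 227.976] pointing down, gripper open.
Joint ranges: [-177.97, 177.97], [-48.28, 115.42], [12.27, 149.76], [-77.06, 257.06], [2.81, 150.46], [-146.56, 146.56]. Speed limits (degrees/s): [147.25, 147.25, 180, 180, 180, 180].

## Interface

Orientations are given as [roll, pitch, yaw] about the fixed x, y, z axes, in that order (R = Rz(yaw) Ry(pitch) Rx(roll)).
In Python, from workcell import env gives the robot as it stands.
- The arm moves only by the tool arm_command, never from a script. Its argument "motion" is a list of rows, each an object with "offset": the shift along the tool's x, y, z in m, a list of three; "spin": the turn about the tool's z in rad. In form: [{"offset": [tx, ty, tz], "spin": spin}, ...]. A call has 1 to 5 rows; each row shifts and turns the commanded pose from where the row before left it, along the tool's axes as they then stand; what a row does not reach is not made up. A row lasts 1/8 s, in which the tool goes at most 62.5 mm and 10.7 degrees, less where a joint would pass 70% of its speed; a pose out of reach is approached as far as the arm can. A call with a gripper value outside its range is refused whole. "jaw" is the finger opening in m, from 0 to 0.0912, set as the call begins (left out, the last holds). The fingers move at their own pace and stop on an object; "newtons" is the grip in N (left out, the last holds). Time passes only in rows, so rows that do not move let the fingers close. It gives the time, the measured TCP pose, the force, the opening and the grip force at its end, in the units of the state.
- env.state(): the state, without advancing time (a new reading comes with each control period).
- env.grab_frame(name): name is "scene" or "top"; returns (picture, depth): 420x560x3 uint8, blue, green, red; 420x560 float32, mm along the optical axis (not along the pixel's ray), 0 where there is no reading.
- env.camera_model(name): a dict with "fx", "fy", "cx", "cy" (pixels), "k1" (the pictures are not rectified: a ray, as slopes to the right and down, at radius r is drawn at 1 + k1 r^2 times it, then the intrinsics apply), "eye" and "rotation" of the camera in the world. Camera axes: x right, y down, z forward; pixel columns grow to the right and rows downward; lengths in mm; the calibration is good to about 2 mm. A picture is of the moment at which its call begins. camera_model takes no time and is no camera call.
- env.job_done(): hands the job in; it is judged then, once.
Trained networks look in the newest picture that a camera, given by its name, has taken for a name from the list of things; names that differ only in an ending like _2 or _b are one class to them, and where a whole thing is asked for, a point or a joint stands for the part that bears it (a point fixed in the world has none). Each returns a list of dicts, best first, with "score" (0 to 1); they miss things now and then, are a little off and sometimes report something else, mostly with a low value. They report only what shows in the picture. A call takes as long as a camera call. They do not tell look-alikes from the thing itself.
- env.boxes_of(camera, target): "bbox" ([left, top, right, bottom] in pixels, round what is visible of it).
- env.pinpoint(camera, target): "location" ([column, row] in pixels: a listed point, or the origin of a listed thing).
The state is a dict: "time_s": time; "qpos": joint angles; "qvel": joint speeds; "effort": joint torques, N m; "ee_pos": TCP position; "ee_rot": TCP orientation; "force": force on the tool from outside, world axes, zero at the start; "torque": the same for the moment, N m; "gripper_width": finger opening in mm; "gripper_force": force on a finger pad.
Only numpy, scipy, OpenCV 4.12 (cv2) and the standard library are available. Lean on these libraries where they do the work, as an engineer would, in place of code of your own. Each camera call takes 0.05 s, during which the arm holds its last target. There are 200 camera calls.

## Working session

There is one attempt and no reset: what is moved stays moved. The work goes in short steps, Python scripts to look and compute and a tool call to move; the robot and the scene stay as the last step left them, time stands still between calls to the robot, and variables do not carry over. Pictures are saved under pics/ and viewed, at most 10 in all, crops included, and the job is handed in when it is done.

Besides the shell and the picture viewer there is one more tool, called as a command line: name --argument value ..., lists and objects as JSON in quotes. arm_command: Moves the arm, as the interface text tells. Its arguments: {"type":"object","properties":{"motion":{"type":"array"},"jaw":{"type":"number"},"newtons":{"type":"number"}},"required":["motion"]}

```bash
mkdir -p pics; cat > h.py <<'E'
import numpy as np, cv2
from workcell import env
def cam(n):
    m=env.camera_model(n); return m,np.array(m["eye"],float),np.array(m["rotation"],float)
def ray(n,uv):
    m,e,R=cam(n); xd=np.array([(uv[0]-m["cx"])/m["fx"],(uv[1]-m["cy"])/m["fy"]]); x=xd.copy()
    for _ in range(20): x=xd/(1+m["k1"]*(x@x))
    return e,R@np.array([x[0],x[1],1.0])
def at_z(n,uv,z):
    e,d=ray(n,uv); return e+d*(z-e[2])/d[2]
def at_depth(n,uv,dep):
    e,d=ray(n,uv); return e+d*dep
def proj(n,p):
    m,e,R=cam(n); c=R.T@(np.array(p,float)-e); x=c[:2]/c[2]; x=x*(1+m["k1"]*(x@x))
    return np.array([m["fx"]*x[0]+m["cx"],m["fy"]*x[1]+m["cy"]])
E
python3 - <<'E'
from h import *
for n in("scene","top"):
    p,d=env.grab_frame(n); cv2.imwrite(f"pics/{n}0.png",p); np.save(f"{n}0.npy",d)
    m=env.camera_model(n); print(n,{k:np.round(v,3).tolist() for k,v in m.items()})
zs=dict(griddle=0,ring_mark=16,cross_mark=16,meter=0,selector_grip=64,stand=0,probe=12,garlic=0,mushroom=0,tin=0,pepper_mill=0,tomato=0)
for n in("scene","top"):
  for k,z in zs.items():
    for r in env.pinpoint(n,k)[:3]: print(n,k,round(r["score"],2),np.round(r["location"],1),np.round(at_z(n,r["location"],z)[:2]))
print(env.state())
E
```

```text
scene {'fx': 465.2, 'fy': 465.2, 'cx': 279.724, 'cy': 205.102, 'k1': -0.013, 'eye': [-250.626, -753.164, 545.475], 'rotation': [-113.369, 0.319, -48.592]}
top {'fx': 384.059, 'fy': 384.059, 'cx': 281.33, 'cy': 206.858, 'k1': -0.082, 'eye': [448.397, -9.401, 944.331], 'rotation': [-172.202, -0.133, -90.829]}Traceback (most recent call last):
  File "<stdin>", line 8, in <module>
  File "h.py", line 10, in at_z
    e,d=ray(n,uv); return e+d*(z-e[2])/d[2]
                                       ~^^^
IndexError: invalid index to scalar variable.
```

View pics/scene0.png

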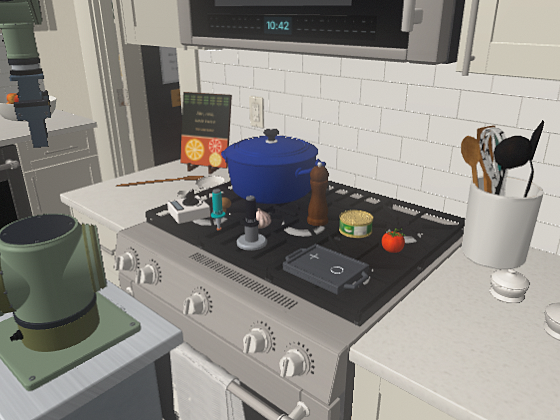

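View pics/top0.png

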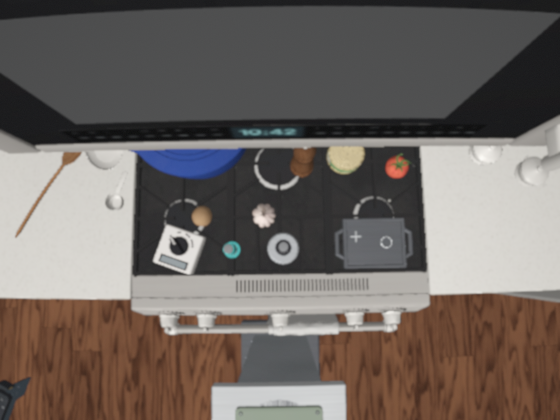

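Top view: measuring box at (179,249), teal look-alike at (231,250), black probe in its stand at (283,248), and the griddle with the cross at (355,237) and the ring at (387,242). The rotation is given as roll/pitch/yaw, so I'm fixing the helper.

```bash
sed -i 's/^    m=env.camera_model(n); return.*/    m=env.camera_model(n); return m,np.array(m["eye"],float),Rot.from_euler("xyz",m["rotation"],degrees=True).as_matrix()/; 1a from scipy.spatial.transform import Rotation as Rot' h.py
python3 - <<'E'
from h import *
zs=dict(griddle=0,ring_mark=16,cross_mark=16,meter=0,selector_grip=64,stand=0,probe=12,garlic=0,mushroom=0,pepper_mill=0)
for n in("scene","top"):
  for k,z in zs.items():
    for r in env.pinpoint(n,k)[:3]: print(n,k,round(r["score"],2),np.round(r["location"],1),np.round(at_z(n,r["location"],z)[:2]))
d=np.load("top0.npy")
# depth clouds: probe cap top, knob bar
def cloud(c,r,w):
    return np.array([at_depth("top",(u,v),d[v,u]) for u in range(c-w,c+w+1) for v in range(r-w,r+w+1) if d[v,u]>0])
P=cloud(283,248,25)
q=P[P[:,2]>110]; print("cap",len(q),q.mean(0),q[:,:2].max(0)+q[:,:2].min(0),q[:,2].max())
P=cloud(179,246,25); q=P[P[:,2]>60]; c=q[:,:2].mean(0); w,v=np.linalg.eigh(np.cov((q[:,:2]-c).T)); print("bar",len(q),c,q[:,2].max(),w,np.degrees(np.arctan2(v[1,1],v[0,1])))
q=P[(P[:,2]>32)&(P[:,2]<42)]; rc=cv2.minAreaRect(q[:,:2].astype(np.float32)); print("box",len(q),rc)
P=cloud(375,243,45); print(np.percentile(P[:,2],[5,25,50,75,95]))
s=env.state(); print(s)
im=cv2.imread("pics/top0.png"); cv2.imwrite("pics/top0c.png",cv2.resize(im[215:285,145:425],None,fx=2.8,fy=2.8,interpolation=cv2.INTER_CUBIC))
cv2.imwrite("pics/top0m.png",cv2.resize(im[220:280,150:210],None,fx=9,fy=9,interpolation=cv2.INTER_CUBIC))
E
```

```text
scene griddle 0.98 [323.3 272.5] [ 475. -238.]
scene ring_mark 0.56 [337.8 273.4] [ 471. -278.]
scene cross_mark 0.45 [352.7 231. ] [ 663. -191.]
scene meter 0.84 [186.4 213.5] [476. 246.]
scene selector_grip 0.65 [186.7 197. ] [460. 215.]
scene probe 0.78 [218.4 229.6] [451.  80.]
scene probe 0.58 [248.5 238.4] [467. -13.]
scene garlic 0.62 [256.5 223.6] [558.  48.]
scene garlic 0.21 [336.8 273.9] [ 490. -264.]
scene mushroom 0.73 [250.7 243. ] [469. -18.]
scene mushroom 0.67 [220.9 212.8] [543. 175.]
scene pepper_mill 0.87 [314.7 220. ] [679. -57.]
top griddle 0.88 [374.6 244.7] [ 480. -242.]
top ring_mark 0.58 [285.5 247.5] [477. -22.]
top cross_mark 0.38 [354.2 237.9] [ 497. -189.]
top meter 0.59 [178.9 245.2] [486. 240.]
top selector_grip 0.55 [177. 247.] [479. 228.]
top selector_grip 0.39 [352.9 236.4] [ 498. -177.]
top stand 0.92 [284.8 249.6] [472. -20.]
top probe 0.72 [347.4 157. ] [ 700. -181.]
top probe 0.62 [233.  251.4] [469. 105.]
top probe 0.54 [283.1 247.4] [477. -16.]
top garlic 0.8 [262.7 216.1] [555.  33.]
top mushroom 0.6 [206.2 216.8] [555. 173.]
top pepper_mill 0.72 [304. 165.] [683. -72.]
top pepper_mill 0.28 [354.4 236. ] [ 503. -193.]
cap 103 [476.75402197 -15.7192267  121.91924929] [953.55068194 -30.75936446] 126.4309961601432Traceback (most recent call last):
  File "<stdin>", line 12, in <module>
  File "<stdin>", line 9, in cloud
  File "h.py", line 13, in at_depth
    e,d=ray(n,uv); return e+d*dep
        ~~~^^^^^^
  File "h.py", line 7, in ray
    m,e,R=cam(n); xd=np.array([(uv[0]-m["cx"])/m["fx"],(uv[1]-m["cy"])/m["fy"]]); x=xd.copy()
          ~~~^^^
  File "h.py", line 5, in cam
    m=env.camera_model(n); return m,np.array(m["eye"],float),Rot.from_euler("xyz",m["rotation"],degrees=True).as_matrix()
ValueError: time passes only in moves, steps and waits
```

```bash
sed -i 's/^def cam(n)/import functools\n@functools.cache\ndef cam(n)/' h.py
python3 - <<'E'
from h import *
d=np.load("top0.npy"); im=cv2.imread("pics/top0.png")
cv2.imwrite("pics/top0m.png",np.hstack([cv2.resize(im[220:280,150:210],(480,480),interpolation=cv2.INTER_CUBIC),cv2.resize(im[222:262,367:407],(320,480),interpolation=cv2.INTER_CUBIC)]))
def cloud(c,r,w):
    return np.array([at_depth("top",(u,v),d[v,u]) for u in range(c-w,c+w+1) for v in range(r-w,r+w+1) if d[v,u]>0])
P=cloud(179,246,25); q=P[P[:,2]>60]; c=q[:,:2].mean(0); w,v=np.linalg.eigh(np.cov((q[:,:2]-c).T)); print("bar",len(q),c,q[:,2].max(),w,np.degrees(np.arctan2(v[1,1],v[0,1])))
q=P[(P[:,2]>30)&(P[:,2]<75)]; rc=cv2.minAreaRect(q[:,:2].astype(np.float32)); print("box",len(q),rc)
P=cloud(375,243,45); print(np.percentile(P[:,2],[5,25,50,75,95]))
q=P[P[:,2]>8];print("griddle",cv2.minAreaRect(q[:,:2].astype(np.float32)))
P=cloud(231,250,12); q=P[P[:,2]>60]; print("teal",q.mean(0),q[:,2].max())
# ring: bright pixels near
g=im[232:253,376:398].min(2); ys,xs=np.where(g>120); (cx,cy),(a,b),t=cv2.fitEllipse(np.c_[xs+376,ys+232].astype(np.float32)); print("ring px",cx,cy,a,b,at_z("top",(cx,cy),17))
print({k:np.round(v,3).tolist() for k,v in env.state().items()})
E
```

```text
bar 108 [483.77863431 228.57438555] 73.98273148481496 [ 12.76957694 150.65100568] -149.04671876486626
box 1617 ((492.2381591796875, 227.50289916992188), (96.23626708984375, 128.95738220214844), 71.00608825683594)
[-40.82066261 -36.80345788  -2.36676623  15.98291796  21.10688514]
griddle ((485.06976318359375, -235.8150634765625), (187.61544799804688, 120.07430267333984), 89.78717041015625)
teal [473.22116707 101.63340437 103.73727855] 114.89276093245223
ring px 385.9891052246094 241.85105895996094 11.35373306274414 11.388659477233887 [ 486.11339864 -265.92327433   17.        ]
{'time_s': 1.15, 'qpos': [65.145, 18.313, 89.639, -0.001, 72.044, -1.145], 'qvel': [0.06, -0.07, -0.044, -0.198, 0.003, -0.004], 'effort': [-0.0, -41.236, -23.223, 0.073, 0.038, -0.0], 'ee_pos': [231.213, 526.489, 227.964], 'ee_rot': [179.996, 0.001, 156.29], 'force': [-0.07, -0.573, 0.316], 'torque': [-0.058, -0.06, 0.008], 'gripper_force': 0.0, 'gripper_width': 91.192}
```

View pics/top0m.png

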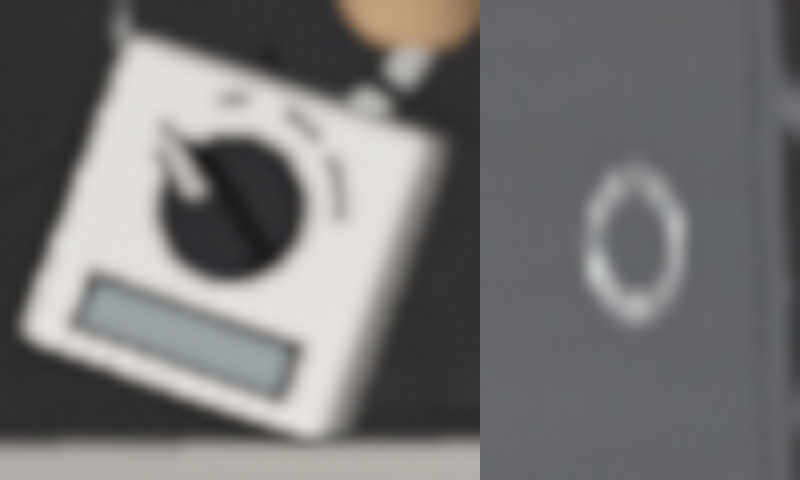

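The one-dot mark is near the pointer: the bar points up-left in the picture, about +35° in the world. The box yaw is about -19°, so three dots lies at about -39°. I'll start the move towards the knob.

arm_command --motion '[{"offset":[-0.05,-0.0245,0],"spin":0},{"offset":[-0.05,-0.0245,0],"spin":0},{"offset":[-0.05,-0.0245,0],"spin":0},{"offset":[-0.05,-0.0245,0],"spin":0},{"offset":[-0.05,-0.0245,0],"spin":0}]' --jaw 0.07

```text
time_s: 1.78
ee_pos: [411.9, 312.4, 228.2]
ee_rot: [180.0, 0.0, 156.3]
force: [0.6, 0.3, 0.3]
gripper_width: 69.8
gripper_force: 0.0
```

arm_command --motion '[{"offset":[0,0,0],"spin":-0.18},{"offset":[0,0,0],"spin":-0.18},{"offset":[0,0,0],"spin":-0.18},{"offset":[0,0,0],"spin":-0.18},{"offset":[0,0,0],"spin":-0.18}]'

```text
time_s: 2.4
ee_pos: [410.9, 313.8, 228.0]
ee_rot: [180.0, 0.0, -151.8]
force: [-0.3, -0.5, -0.2]
gripper_width: 70.0
gripper_force: 0.0
```

```bash
cat >> h.py <<'E'
def plan(target,yaw=None):
    s=env.state(); p=np.array(s["ee_pos"]); R=Rot.from_euler("xyz",s["ee_rot"],degrees=True)
    print("tcp",np.round(p,1),np.round(s["ee_rot"],2),"F",np.round(s["force"],2),"w",round(s["gripper_width"],1),"t",s["time_s"])
    print(" tool offset m",np.round(R.inv().apply(np.array(target)-p)/1000,4), "spin",None if yaw is None else round(np.radians((s["ee_rot"][2]-yaw+180)%360-180),3))
E
python3 - <<'E'
from h import *
d=np.load("top0.npy"); im=cv2.imread("pics/top0.png")
# box top at z=38: white mask
hsv=cv2.cvtColor(im,cv2.COLOR_BGR2HSV); m=((hsv[...,2]>195)&(hsv[...,1]<40)).astype(np.uint8)
M=np.zeros_like(m); M[222:274,152:207]=m[222:274,152:207]
n,l,st,_=cv2.connectedComponentsWithStats(M); k=1+st[1:,4].argmax()
c=max(cv2.findContours((l==k).astype(np.uint8),0,2)[0],key=cv2.contourArea)
pts=np.array([at_z("top",q,38)[:2] for q in c[:,0]],np.float32); rc=cv2.minAreaRect(pts); print("boxtop",rc)
yaw=np.radians((rc[2]+45)%90-45); print("yaw",np.degrees(yaw)); ax=np.array(rc[0])+8*np.array([np.cos(yaw),np.sin(yaw)]); print("axis from box",ax)
for z in(45,71): print("disc",z,at_z("top",(179,245.9),z))
a=at_z("top",(150+198/8,220+190/8),71); b=at_z("top",(150+165/8,220+130/8),71); print(a,b,np.degrees(np.arctan2(*(b-a)[1::-1])))
e=at_z("top",(150+265/8,220+258/8),71);print(e,np.degrees(np.arctan2(*(b-e)[1::-1])),(b+e)/2)
plan([482,229,150],215)
E
```

```text
boxtop ((474.97393798828125, 233.10671997070312), (92.91580963134766, 91.13399505615234), 70.6229476928711)
yaw -19.377052307128906
axis from box [482.52078292 230.45245331]
disc 45 [482.49775326 228.03093479  45.        ]
disc 71 [481.51188502 221.16669962  71.        ]
[486.49711724 231.05297805  71.        ] [503.70450114 240.93382648  71.        ] 29.86536548873943
[467.02482696 211.44836315  71.        ] 38.79454252842742 [485.36466405 226.19109481  71.        ]
tcp [410.9 313.8 228. ] [ 1.7999e+02  1.0000e-02 -1.5181e+02] F [-0.26 -0.52 -0.17] w 70.0 t 2.4
 tool offset m [-0.0226 -0.1083  0.078 ] spin -0.119
```

arm_command --motion '[{"offset":[-0.0116,-0.054,0],"spin":0},{"offset":[-0.0116,-0.054,0],"spin":0},{"offset":[0,0,0.04],"spin":-0.1},{"offset":[0,0,0.04],"spin":0},{"offset":[0,0,0],"spin":0}]'

```text
time_s: 3.02
ee_pos: [480.0, 228.1, 145.5]
ee_rot: [179.9, -0.4, -146.4]
force: [0.1, 0.7, -0.4]
gripper_width: 69.9
gripper_force: 0.0
```

```bash
python3 - <<'E'
from h import *
plan([482.5,229,64],214)
p,d=env.grab_frame("scene"); c=p[130:250,130:270]; cv2.imwrite("pics/s1.png",cv2.resize(c,None,fx=5,fy=5,interpolation=cv2.INTER_CUBIC)[:600])
p,d=env.grab_frame("top");cv2.imwrite("pics/t1.png",p)
E
```

```text
tcp [480.  228.1 145.5] [ 179.93   -0.39 -146.44] F [ 0.07  0.74 -0.44] w 69.9 t 3.025
 tool offset m [-0.0032 -0.0008  0.0815] spin -0.008
```

View pics/s1.png

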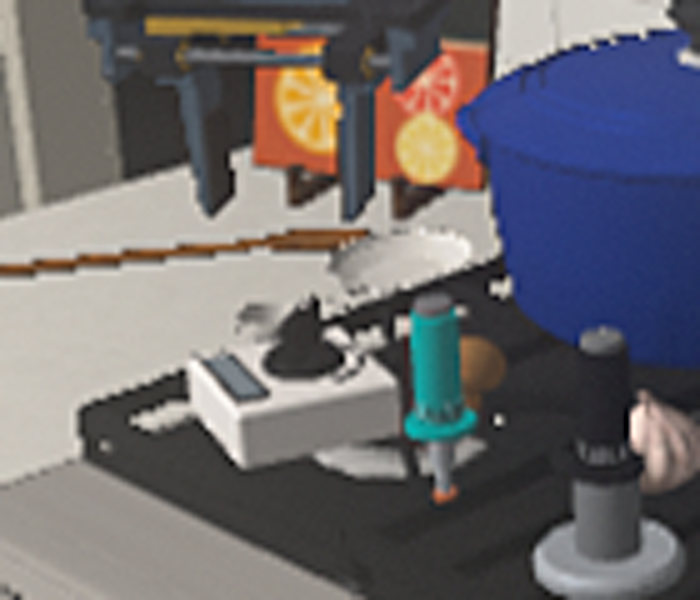

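The gripper hangs over the knob with its fingers clear of the teal probe at crop (440,390). Next I descend and close.

arm_command --motion '[{"offset":[-0.003,-0.0008,0.03],"spin":0},{"offset":[0,0,0.03],"spin":0},{"offset":[0,0,0.018],"spin":0},{"offset":[0,0,0],"spin":0},{"offset":[0,0,0],"spin":0}]'

```text
time_s: 3.75
ee_pos: [486.1, 230.9, 71.8]
ee_rot: [-180.0, 0.2, -146.4]
force: [0.2, -0.2, 0.6]
gripper_width: 69.9
gripper_force: 0.0
```

arm_command --motion '[{"offset":[0,0,0],"spin":0},{"offset":[0,0,0],"spin":0},{"offset":[0,0,0],"spin":0},{"offset":[0,0,0],"spin":0},{"offset":[0,0,0],"spin":0}]' --jaw 0.0 --newtons 15

```text
time_s: 4.38
ee_pos: [484.8, 230.1, 69.9]
ee_rot: [180.0, -0.0, -146.4]
force: [0.2, -0.3, -1.1]
gripper_width: 23.0
gripper_force: 0.0
```

```bash
python3 - <<'E'
from h import *
plan([482.5,229,64],140.6)
print(env.state()["torque"],env.state()["gripper_force"])
E
```

```text
tcp [484.8 230.1  69.9] [ 180.     -0.   -146.41] F [ 0.21 -0.3  -1.12] w 23.0 t 4.375
 tool offset m [0.0025 0.0003 0.0059] spin 1.274
[ 0.04472746  0.02143004 -0.00068543] 0.0
```

arm_command --motion '[{"offset":[0.0025,0,0.005],"spin":0},{"offset":[0,0,0],"spin":0},{"offset":[0,0,0],"spin":0},{"offset":[0,0,0],"spin":0},{"offset":[0,0,0],"spin":0}]'

```text
time_s: 5.0
ee_pos: [482.4, 229.8, 64.8]
ee_rot: [179.9, 0.0, -146.5]
force: [-1.8, 5.3, 0.4]
gripper_width: 11.9
gripper_force: 15.0
```

```bash
python3 - <<'E'
from h import *
plan([482.5,229,64],140.6)
print(env.state()["torque"],env.state()["gripper_force"])
E
```

```text
tcp [482.4 229.8  64.8] [ 1.7989e+02  5.0000e-02 -1.4646e+02] F [-1.85  5.29  0.38] w 11.9 t 5.0
 tool offset m [ 0.0004 -0.0008  0.0008] spin 1.273
[0.98782849 0.32814087 0.00560047] 15.000037997961044
```

arm_command --motion '[{"offset":[0,0.001,0],"spin":0},{"offset":[0,0,0],"spin":0.12},{"offset":[0,0,0],"spin":0.12},{"offset":[0,0,0],"spin":0.12},{"offset":[0,0,0],"spin":0.12}]' --newtons 20

```text
time_s: 5.62
ee_pos: [482.2, 230.2, 64.8]
ee_rot: [179.9, 0.0, -174.2]
force: [-0.1, 4.0, 0.3]
gripper_width: 12.1
gripper_force: 20.0
```

arm_command --motion '[{"offset":[0,0,0],"spin":0.15},{"offset":[0,0,0],"spin":0.15},{"offset":[0,0,0],"spin":0.15},{"offset":[0,0,0],"spin":0.15},{"offset":[0,0,0],"spin":0.1}]'

```text
time_s: 6.25
ee_pos: [482.4, 230.8, 64.9]
ee_rot: [179.9, -0.0, 145.7]
force: [-0.5, 5.3, -1.4]
gripper_width: 11.8
gripper_force: 20.0
```

arm_command --motion '[{"offset":[0,0,0],"spin":0.05},{"offset":[0,0,0],"spin":0.04},{"offset":[0,0,0],"spin":0},{"offset":[0,0,0],"spin":0}]'

```text
time_s: 6.75
ee_pos: [482.4, 230.8, 64.9]
ee_rot: [179.9, -0.0, 140.8]
force: [0.2, 6.4, -0.8]
gripper_width: 11.9
gripper_force: 20.0
```

```bash
python3 - <<'E'
from h import *
plan([482.5,229,64],140.6)
print(env.state()["torque"],env.state()["gripper_force"])
E
```

```text
tcp [482.4 230.8  64.9] [ 1.7986e+02 -5.0000e-02  1.4078e+02] F [ 0.16  6.44 -0.78] w 11.9 t 6.75
 tool offset m [-0.0012 -0.0014  0.0009] spin 0.003
[ 1.10406773  0.03189715 -0.01202348] 19.99976098537445
```

arm_command --motion '[{"offset":[0.0008,0.001,0],"spin":0},{"offset":[0,0,0],"spin":0}]'

```text
time_s: 7.0
ee_pos: [482.4, 230.9, 64.9]
ee_rot: [180.0, 0.0, 140.8]
force: [1.5, 2.5, -0.7]
gripper_width: 12.2
gripper_force: 20.0
```

arm_command --motion '[{"offset":[0,0,0],"spin":0},{"offset":[0,0,0],"spin":0},{"offset":[0,0,0],"spin":0},{"offset":[0,0,-0.03],"spin":0},{"offset":[0,0,-0.05],"spin":0}]' --jaw 0.07

```text
time_s: 7.62
ee_pos: [480.9, 230.1, 144.2]
ee_rot: [-179.7, -0.1, 140.8]
force: [0.5, -0.3, -0.8]
gripper_width: 59.2
gripper_force: 0.0
```

arm_command --motion '[{"offset":[0,0,-0.06],"spin":0},{"offset":[0,0,-0.06],"spin":0},{"offset":[0.04,-0.04,0],"spin":0},{"offset":[0.04,-0.04,0],"spin":0},{"offset":[0,0,0],"spin":0}]'

```text
time_s: 8.25
ee_pos: [366.1, 218.4, 265.2]
ee_rot: [-179.9, -0.0, 140.9]
force: [0.6, 0.3, -0.8]
gripper_width: 69.8
gripper_force: 0.0
```

```bash
python3 - <<'E'
from h import *
plan([476.8,-15.7,240],140.6)
p,d=env.grab_frame("top"); s,_=env.grab_frame("scene")
cv2.imwrite("pics/t2.png",np.hstack([cv2.resize(p[215:285,150:220],(400,400),interpolation=cv2.INTER_CUBIC),cv2.resize(s[170:240,150:220],(400,400),interpolation=cv2.INTER_CUBIC)]))
np.save("t2.npy",d)
E
```

```text
tcp [366.1 218.4 265.2] [-1.7995e+02 -3.0000e-02  1.4092e+02] F [ 0.64  0.26 -0.84] w 69.8 t 8.25
 tool offset m [-0.2335 -0.1119  0.0252] spin 0.006
```

View pics/t2.png

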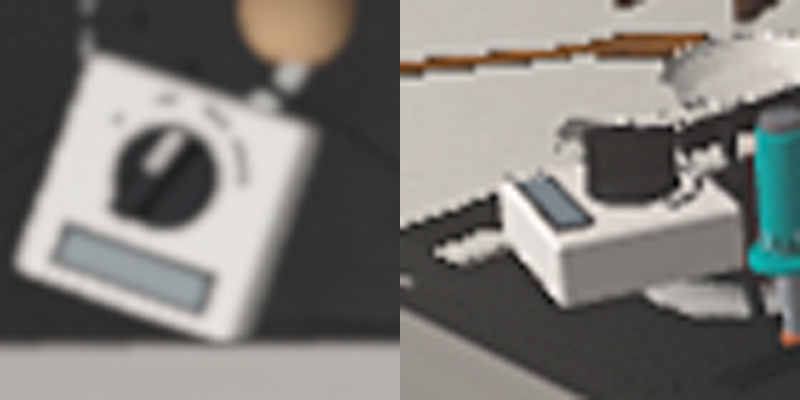

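The pointer now aims at the three-dot mark (left panel: axis at (165,178), mark at (215,118)), which matches the tool yaw. Moving on to the probe.

arm_command --motion '[{"offset":[-0.0467,-0.0224,0],"spin":0},{"offset":[-0.0467,-0.0224,0],"spin":0},{"offset":[-0.0467,-0.0224,0],"spin":0},{"offset":[-0.0467,-0.0224,0],"spin":0},{"offset":[-0.0467,-0.0224,0],"spin":0}]'

```text
time_s: 8.98
ee_pos: [482.0, -17.3, 264.6]
ee_rot: [180.0, 0.0, 140.8]
force: [0.4, -0.2, 0.4]
gripper_width: 69.9
gripper_force: 0.0
```

arm_command --motion '[{"offset":[0,0,0.04],"spin":0},{"offset":[0,0,0.04],"spin":0},{"offset":[0,0,0],"spin":0},{"offset":[0,0,0],"spin":0}]'

```text
time_s: 9.48
ee_pos: [481.5, -15.2, 186.1]
ee_rot: [179.9, 0.1, 140.8]
force: [-0.2, -0.2, 0.5]
gripper_width: 69.9
gripper_force: 0.0
```

```bash
python3 - <<'E'
from h import *
plan([476.8,-15.6,84])
s,_=env.grab_frame("scene")
cv2.imwrite("pics/s3.png",cv2.resize(s[100:260,170:330],(600,600),interpolation=cv2.INTER_CUBIC))
E
```

```text
tcp [481.5 -15.2 186.1] [1.7993e+02 1.0000e-01 1.4081e+02] F [-0.23 -0.18  0.47] w 69.9 t 9.475
 tool offset m [ 0.0036 -0.0034  0.102 ] spin None
```

View pics/s3.png

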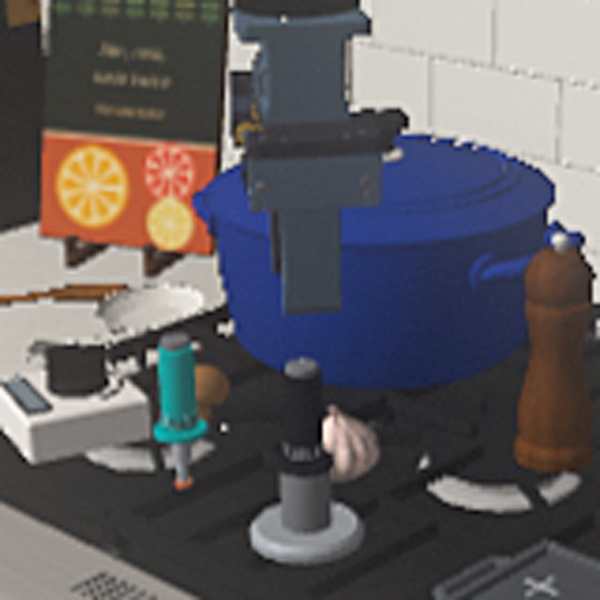

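The gripper stands right above the black probe (cap at crop (303,370)), with the garlic lower and clear. Descending and gripping.

arm_command --motion '[{"offset":[0.0034,-0.0034,0.03],"spin":0},{"offset":[0,0,0.03],"spin":0},{"offset":[0,0,0.03],"spin":0},{"offset":[0,0,0.011],"spin":0},{"offset":[0,0,0],"spin":0}]'

```text
time_s: 10.15
ee_pos: [475.8, -15.4, 84.6]
ee_rot: [180.0, 0.1, 140.8]
force: [-0.1, -0.0, 0.6]
gripper_width: 69.9
gripper_force: 0.0
```

arm_command --motion '[{"offset":[0,0,0],"spin":0},{"offset":[0,0,0],"spin":0},{"offset":[0,0,0],"spin":0}]' --jaw 0.034

```text
time_s: 10.52
ee_pos: [475.5, -15.4, 84.5]
ee_rot: [180.0, 0.1, 140.8]
force: [-0.3, -0.7, 0.2]
gripper_width: 43.1
gripper_force: 0.0
```

arm_command --motion '[{"offset":[0,0,0],"spin":0},{"offset":[0,0,0],"spin":0},{"offset":[0,0,0],"spin":0},{"offset":[0,0,0],"spin":0}]' --jaw 0.0 --newtons 8

```text
time_s: 11.02
ee_pos: [475.1, -15.4, 84.0]
ee_rot: [180.0, 0.0, 140.8]
force: [-1.2, -0.3, 0.3]
gripper_width: 24.9
gripper_force: 8.0
```

```bash
python3 - <<'E'
from h import *
plan([476.8,-15.6,84])
s=env.state();print(s["torque"],s["gripper_force"])
E
```

```text
tcp [475.1 -15.4  84. ] [179.99   0.   140.82] F [-1.19 -0.34  0.27] w 24.9 t 11.025
 tool offset m [-0.0014  0.0009 -0.    ] spin None
[-0.01934248  0.06936825  0.01668394] 7.99911841750145
```

arm_command --motion '[{"offset":[0,0,0],"spin":0},{"offset":[0,0,0],"spin":0},{"offset":[0,0,-0.005],"spin":0},{"offset":[0,0,-0.015],"spin":0},{"offset":[0,0,-0.02],"spin":0}]' --newtons 35

```text
time_s: 11.65
ee_pos: [474.5, -15.4, 124.0]
ee_rot: [-179.9, -0.1, 140.8]
force: [-0.0, -0.5, -1.5]
gripper_width: 24.2
gripper_force: 35.0
```

arm_command --motion '[{"offset":[0,0,-0.02],"spin":0},{"offset":[0,0,-0.02],"spin":0},{"offset":[0,0,-0.01],"spin":0},{"offset":[0,0,0],"spin":0},{"offset":[0,0,0],"spin":0}]'

```text
time_s: 12.28
ee_pos: [474.5, -15.4, 173.2]
ee_rot: [-179.9, -0.1, 140.8]
force: [-0.1, 0.2, -1.2]
gripper_width: 24.2
gripper_force: 35.0
```

```bash
python3 - <<'E'
from h import *
plan([486,-266,130])
p,d=env.grab_frame("top"); s,_=env.grab_frame("scene"); np.save("t4.npy",d); cv2.imwrite("pics/t4f.png",p)
cv2.imwrite("pics/t4.png",np.hstack([cv2.resize(s[140:260,200:300],(400,480),interpolation=cv2.INTER_CUBIC),cv2.resize(p[190:310,340:440],(400,480),interpolation=cv2.INTER_CUBIC)]))
im=p
for thr in(110,125,140):
  g=im[232:253,376:398].min(2); ys,xs=np.where(g>thr); (cx,cy),(a,b),t=cv2.fitEllipse(np.c_[xs+376,ys+232].astype(np.float32)); print("ring",cx,cy,a,b,len(xs),at_z("top",(cx,cy),17))
# face check by depth
print(np.median([at_depth("top",(u,v),d[v,u])[2] for u in range(365,378) for v in range(238,256)]))
for r in env.boxes_of("scene","ring_mark")+env.pinpoint("scene","ring_mark"): print(r)
s=s[255:285,320:355].min(2); ys,xs=np.where(s>150); print(len(xs), xs.mean()+320,ys.mean()+255, at_z("scene",(xs.mean()+320,ys.mean()+255),17), xs.min()+320,xs.max()+320,ys.min()+255,ys.max()+255)
E
```

```text
tcp [474.5 -15.4 173.2] [-1.7995e+02 -8.0000e-02  1.4082e+02] F [-0.13  0.23 -1.18] w 24.2 t 12.275
 tool offset m [-0.1673 -0.1869  0.0431] spin None
ring 385.776611328125 241.9215850830078 11.672160148620605 11.963300704956055 121 [ 485.95243771 -265.3932538    17.        ]
ring 385.859130859375 241.84527587890625 11.192611694335938 11.297054290771484 90 [ 486.1332936  -265.60469199   17.        ]
ring 385.9237976074219 241.88430786132812 10.733295440673828 11.091903686523438 55 [ 486.03592942 -265.75904157   17.        ]
16.055163076481392
{'location': [189.6, 213.1], 'score': 0.47}
{'location': [337.1, 273.0], 'score': 0.37}
26 337.03846153846155 270.0 [ 480.11114092 -270.11224378   17.        ] 331 342 266 273
```

View pics/t4.png

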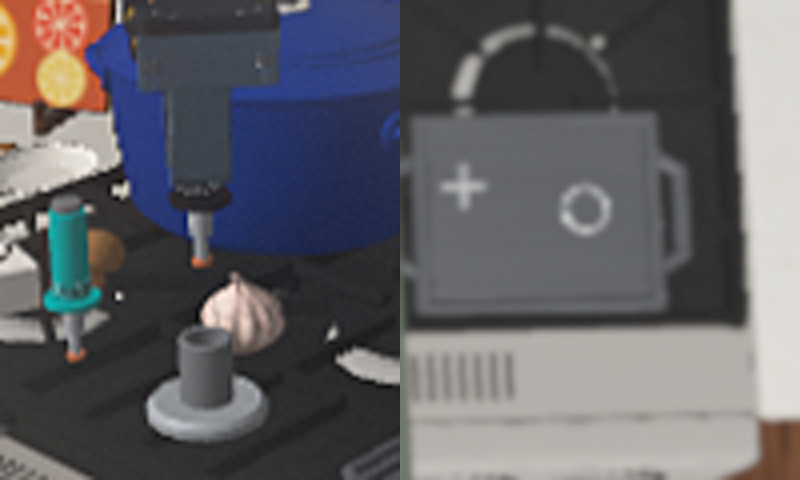

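The stand is empty and the black probe is in the gripper (tip at left panel (202,262)). The ring is at right panel (586,210), about (486,-265.6) mm. Carrying it over the ring.

arm_command --motion '[{"offset":[-0.0331,-0.0373,0],"spin":0},{"offset":[-0.0331,-0.0373,0],"spin":0},{"offset":[-0.0331,-0.0373,0],"spin":0},{"offset":[-0.0331,-0.0373,0],"spin":0},{"offset":[-0.0331,-0.0373,0],"spin":0}]'

```text
time_s: 13.1
ee_pos: [485.4, -266.1, 173.5]
ee_rot: [180.0, -0.0, 140.8]
force: [0.1, 0.5, -0.5]
gripper_width: 24.3
gripper_force: 35.0
```

arm_command --motion '[{"offset":[0,0,0],"spin":0},{"offset":[0,0,0.03],"spin":0},{"offset":[0,0,0.03],"spin":0},{"offset":[0,0,0],"spin":0},{"offset":[0,0,0],"spin":0}]'

```text
time_s: 13.72
ee_pos: [486.2, -264.3, 114.8]
ee_rot: [180.0, 0.1, 140.9]
force: [0.8, -0.3, 0.0]
gripper_width: 24.3
gripper_force: 35.0
```

```bash
python3 - <<'E'
from h import *
plan([484.9,-264.7,92])
s,_=env.grab_frame("scene")
q=env.state()["ee_pos"]
cv2.imwrite("pics/s5.png",cv2.resize(s[180:300,275:400],(750,600)[::1],interpolation=cv2.INTER_CUBIC) if 0 else cv2.resize(s[200:300,290:390],(600,600),interpolation=cv2.INTER_CUBIC))
for r in env.pinpoint("scene","probe_tip")[:3]: print(r)
print("tip expected if at (486,-265.6,z)",proj("scene",[486,-265.6,q[2]-72]),"ring exp",proj("scene",[486,-265.6,17]))
E
```

```text
tcp [ 486.2 -264.3  114.8] [1.7998e+02 7.0000e-02 1.4086e+02] F [ 0.82 -0.3   0.03] w 24.3 t 13.725
 tool offset m [ 0.0008 -0.0012  0.0228] spin None
{'location': [217.7, 229.6], 'score': 0.56}
{'location': [336.6, 257.0], 'score': 0.36}
tip expected if at (486,-265.6,z) [337.41910265 257.70599771] ring exp [336.88937535 268.21619068]
```

View pics/s5.png

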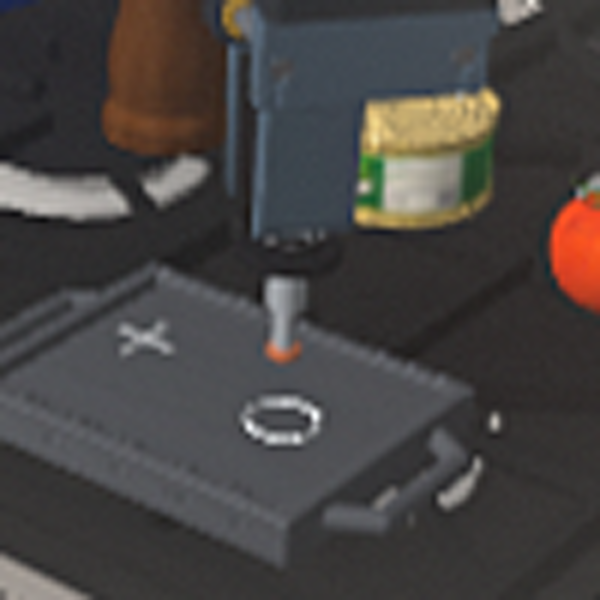

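Ring centre is at (337,270) px and the tip end at (337,258), directly above it. Now I lower it.

arm_command --motion '[{"offset":[0.0006,-0.001,0.01],"spin":0},{"offset":[0,0,0.01],"spin":0},{"offset":[0,0,0],"spin":0},{"offset":[0,0,0],"spin":0},{"offset":[0,0,0],"spin":0}]'

```text
time_s: 14.45
ee_pos: [484.7, -265.1, 94.1]
ee_rot: [180.0, 0.0, 140.8]
force: [0.5, 0.4, -1.3]
gripper_width: 24.3
gripper_force: 35.0
```

```bash
python3 - <<'E'
from h import *
plan([484.9,-264.7,80])
p,_=env.grab_frame("scene")
c=p[235:285,312:362]; cv2.imwrite("pics/s6.png",cv2.resize(c,(600,600),interpolation=cv2.INTER_CUBIC))
hsv=cv2.cvtColor(p,cv2.COLOR_BGR2HSV)[235:285,312:362]; ys,xs=np.where((hsv[...,0]<15)&(hsv[...,1]>120)&(hsv[...,2]>100)); print("orange",xs.mean()+312,ys.mean()+235,ys.max()+235,len(xs))
print(proj("scene",[486,-265.6,env.state()["ee_pos"][2]-72]))
E
```

```text
tcp [ 484.7 -265.1   94.1] [1.7999e+02 3.0000e-02 1.4082e+02] F [ 0.46  0.35 -1.28] w 24.3 t 14.45
 tool offset m [0.0001 0.0004 0.0141] spin None
orange 335.8181818181818 266.90909090909093 268 11
[336.99275422 266.16635432]
```

View pics/s6.png

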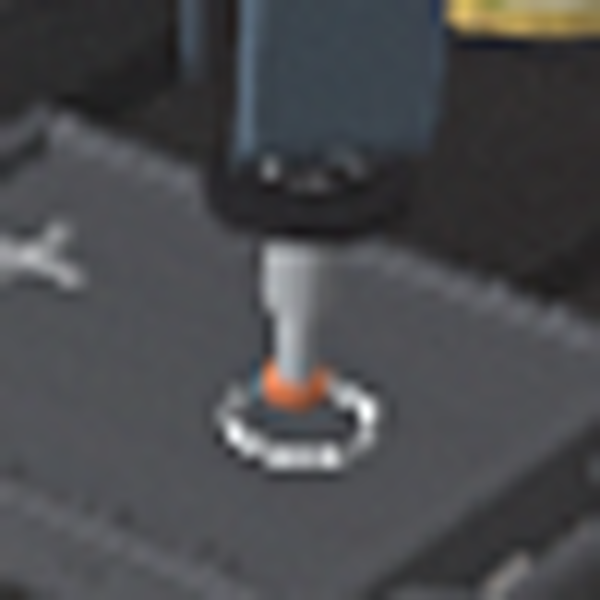

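The tip is centred over the ring (tip end at crop (295,395), ring centre at (297,420), about 6 mm of drop left). Pressing next.

arm_command --motion '[{"offset":[0,0,0.004],"spin":0},{"offset":[0,0,0.003],"spin":0},{"offset":[0,0,0.003],"spin":0},{"offset":[0,0,0],"spin":0},{"offset":[0,0,0],"spin":0}]'

```text
time_s: 15.12
ee_pos: [484.5, -264.9, 84.1]
ee_rot: [180.0, 0.0, 140.8]
force: [-0.3, 0.3, 0.3]
gripper_width: 24.4
gripper_force: 35.0
```

arm_command --motion '[{"offset":[0,0,0],"spin":0},{"offset":[0,0,0],"spin":0}]'

```text
time_s: 15.38
ee_pos: [484.5, -264.9, 84.0]
ee_rot: [180.0, 0.0, 140.8]
force: [-0.4, -0.5, 1.4]
gripper_width: 24.3
gripper_force: 35.0
```

arm_command --motion '[{"offset":[0,0,0],"spin":0}]'

```text
time_s: 15.5
ee_pos: [484.5, -264.9, 84.0]
ee_rot: [180.0, 0.0, 140.8]
force: [-0.6, -0.2, 1.0]
gripper_width: 24.4
gripper_force: 35.0
```

arm_command --motion '[{"offset":[0,0,0],"spin":0}]'

```text
time_s: 15.62
ee_pos: [484.5, -264.9, 83.9]
ee_rot: [180.0, 0.0, 140.8]
force: [-0.0, 0.3, 0.5]
gripper_width: 24.8
gripper_force: 35.0
```

arm_command --motion '[{"offset":[0,0,0.002],"spin":0},{"offset":[0,0,0.002],"spin":0},{"offset":[0,0,0],"spin":0},{"offset":[0,0,0],"spin":0}]'

```text
time_s: 16.12
ee_pos: [484.5, -265.0, 80.0]
ee_rot: [180.0, 0.0, 140.8]
force: [0.1, 0.7, 2.2]
gripper_width: 24.7
gripper_force: 35.0
```

arm_command --motion '[{"offset":[0,0,0],"spin":0}]'

```text
time_s: 16.25
ee_pos: [484.5, -264.9, 80.0]
ee_rot: [180.0, 0.0, 140.8]
force: [-0.7, 0.0, 2.7]
gripper_width: 24.3
gripper_force: 35.0
```

arm_command --motion '[{"offset":[0,0,0],"spin":0}]'

```text
time_s: 16.38
ee_pos: [484.5, -264.9, 80.0]
ee_rot: [180.0, 0.0, 140.8]
force: [-0.8, 0.4, 2.8]
gripper_width: 24.3
gripper_force: 35.0
```

arm_command --motion '[{"offset":[0,0,0],"spin":0}]'

```text
time_s: 16.5
ee_pos: [484.5, -264.9, 80.0]
ee_rot: [180.0, 0.0, 140.8]
force: [-0.5, -0.6, 2.5]
gripper_width: 24.6
gripper_force: 35.0
```

```bash
python3 - <<'E'
from h import *
plan([484.9,-264.7,80])
f=[]
for i in range(12): p,_=env.grab_frame("scene"); f.append(env.state()["force"][2])
print(np.mean(f),np.std(f)); plan([484.9,-264.7,80])
cv2.imwrite("pics/s7.png",cv2.resize(p[235:285,312:362],(600,600),interpolation=cv2.INTER_CUBIC))
E
```

```text
tcp [ 484.5 -264.9   80. ] [1.7999e+02 1.0000e-02 1.4082e+02] F [-0.45 -0.63  2.52] w 24.6 t 16.5
 tool offset m [-0.0002  0.0004 -0.    ] spin None
2.000408861142422 0.36076434638755683
tcp [ 484.5 -264.9   79.9] [179.99   0.   140.82] F [-0.53  0.35  2.55] w 24.5 t 17.1
 tool offset m [-0.0002  0.0004 -0.0001] spin None
```

View pics/s7.png

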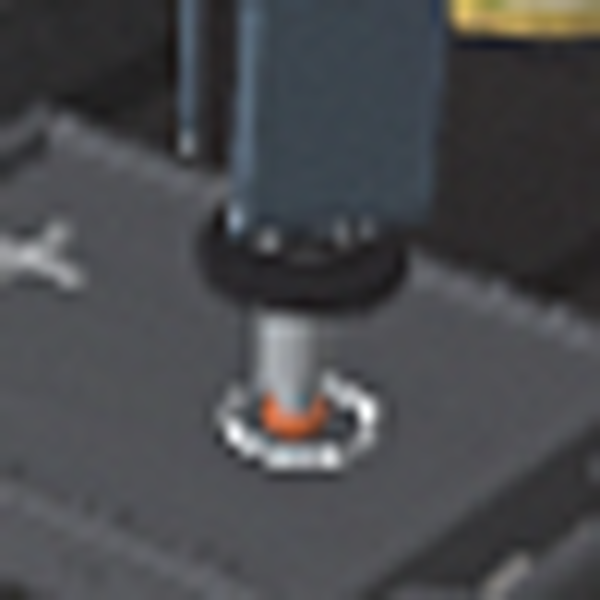

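The tip sits in the middle of the ring: tip end at about crop (295,418), ring centre at (297,421). The spring force is about 3.1 N (2.0 N measured plus the probe's 1.1 N weight), with the plunger about 8 mm in. Handing in.

```bash
python3 -c "
from workcell import env
print(env.job_done())"
```

```text
the job is handed in; nothing more can be done
None
```

I turned the selector to three dots, then lifted the black probe out and am holding it upright, centred in the ring at about 3 N with the tip about 8 mm in; the job was handed in at about 17 s and no verdict came back.

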